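Stand the toppled sample-bottle rack up again

TASK

The blue sample-bottle rack has been knocked over onto its side, with three full bottles still pushed firmly into it. Stand it upright on its base again, on the grey bench mat where it fell, supporting it all the way over so that it is eased down and never drops or slams. Leave the other things on the bench where they are.

Things in the scene. Friction and masses are not known exactly. Their poses are not given: they have to be found in the camera images.
- rack: Blue plastic rack, loose, lying on a long side. Its frame, as when it stands: origin at the centre of the underside of its base, z up, y along its length, x across. 108 wide (x +-54), 156 long (y +-78), 75 high. Solid 5 mm base plate, middle plate (z 31 to 36) and deck (z 70 to 75) with holes, 5 mm end panels; long sides open between the plates. 0.37 to 0.6 kg, centre of mass near x -13, z 40.
- empty_hole (a point): Centre of the middle hole of the rack's empty row, at the deck's top face: rack frame (24, 0, 75) mm, axes as the rack's. Deck and middle plate have round holes 41 mm across at x = +24 (empty row) and x = -24 (full row), y = -48, 0, 48. Each hole of the full row holds a capped bottle 38 mm across, stuck fast, cap reaching to z = 91.
- deck_edge (a point): Middle of the web of deck between the middle empty hole and the deck's long edge, at half thickness: rack frame (49.2, 0, 72.5) mm, axes as the rack's. Here the web is 9.5 mm wide (x 44.5 to 54) and 5 mm thick. At the start it is the uppermost part of the deck, about 103 mm above the mat, with the gap of 34 mm between deck and middle plate behind it.
- base_edge (a point): Middle of the edge of the base about which the rack tips: rack frame (-54, 0, 0) mm. At the start the rack lies on its x = -54 side, deck on edge facing the robot's right to right-and-ahead, empty row above; tipped over to the robot's left about this edge, with its deck going up and over, it comes upright. Rack on mat is slippery (friction 0.24 to 0.36): pushed level it slides instead of tipping.
- mat: Grey bench mat under the rack, fixed to the bench, 360 (x) x 300 (y) x 3 mm; origin at the centre of its underside, so its top is 3 mm above the bench.
- bottle_a: Capped sample bottle standing on the mat beside the end of the rack, 20 mm or more clear of it and of where it comes to stand, loose, 38 mm across, 86 mm tall; origin at the centre of its foot. Bystander.
- bottle_b: Same kind of bottle standing on the mat beyond the rack, on the side to which it tips, 25 mm or more clear of where it comes to stand if it does not slide. Bystander.
- tip_box: Pipette-tip box, teal with yellow tips, 86 x 122 x 70 mm; origin at the centre of its underside. Bystander.
- meter: Cream hand-held meter lying flat, 130 x 85 x 36 mm; origin at the centre of its underside. Bystander.
- tube_block: Small blue microtube block, 85 x 110 x 54 mm; origin at the centre of its underside. Bystander.
- pipette: Blue pipette lying on the bench, 230 mm long along its x, 26 mm high; origin on the bench under its middle. Bystander.

How it is judged:
By the outcome, as a careful person would: the job done as asked, in the order asked, and still so for the second after the job is handed in, with the robot touching nothing.
It also fails if it takes over 45 s, if anything falls off the work surface, if the arm or the gripper's body presses on something with over 40 N, if the wrist force passes 120 N, or if a joint passes its speed limit or range.

ROBOT

A 7-joint arm with a two-finger parallel gripper is mounted at the origin on the work surface. World frame = base frame: x ahead of the robot, y to its left, z up, the work surface at z = 0. Lengths are in mm, angles in rad, forces in N, time in s.
With the tool pointing down it reaches from about 425 to 950 mm from the base axis. Payload 16.7 kg.
Tool frame: the origin (TCP) lies midway between the tips of the shut fingers; the grasp point (between the pads) lies 19 mm behind it; z points along the fingers, y is the line along which they close (so a half turn about z gives the same grasp; the last joint's range is limited). The gripper opens to 94 mm and grips with 3 to 60 N. Pads are 16 mm wide; open, the fingers measure 119 mm over their backs; the gripper's body (75 mm by 177 mm) begins 78 mm behind the grasp point.
Start: joints at [0.986, 0.426, 0.074, 1.606, -0.034, 1.111, -0.067], TCP at [284.907, -611.884, 205.467] pointing down, gripper open.
Joint ranges: [-2.85, 2.85], [-0.5, 2.14], [-1.23, 1.37], [0.21, 2.46], [-1.02, 4.16], [0.16, 2.05], [-2.73, 2.73]. Speed limits (rad/s): [1.89, 1.89, 2.39, 2.39, 3.01, 3.01, 3.01].

INTERFACE

Orientations are given as a unit quaternion [x, y, z, w].
In Python, from station import observe, cams, finish_job gives the robot as it stands.
- The arm moves only by the shell command python3 -m inch 'ROWS' [OPENING] [FORCE]. ROWS is text: rows parted by semicolons, each of 6 numbers parted by spaces: the shift along the tool's x, y, z in m, then the turn, a rotation vector about the tool's x, y, z in rad. In form: dx dy dz rx ry rz; .... A call has 1 to 8 rows; each row is the pose to reach, as a shift and turn from the pose commanded when the call began, along the tool's axes at that moment; what a row does not reach only later rows make up. A row lasts 1/12 s, in which the tool goes at most 41.7 mm and 7.16 degrees, less where a joint would pass 70% of its speed; a pose out of reach is approached as far as the arm can. A call with a gripper value outside its range is refused whole. OPENING is the opening, from 0 (shut) to 1 (fully open), set as the call begins (- or left out, the last holds). The fingers move at their own pace and stop on an object; FORCE is the grip in N (left out, the last holds). Time passes only in rows, so rows that repeat a pose let the fingers close. It gives the time, the measured TCP pose, the force, the opening and the grip force at its end, in the units of the state.
- observe(): the state, without advancing time (a new reading comes with each control period).
- cams.snapshot(name): name is "scene" or "top" or "wrist"; returns a dict with "frame" (400x640x3 uint8, red, green, blue), "fx", "fy", "cx", "cy" (pixels), "distortion" ([k1, k2, p1, p2, k3] as OpenCV has them; the pictures are not rectified), "T" (4x4, takes a point from camera to world coordinates). Camera axes: x right, y down, z forward; pixel columns grow to the right and rows downward; lengths in mm; the calibration is good to about 2 mm. A picture is of the moment at which its call begins. There is no depth.
- finish_job(): hands the job in; it is judged then, once.
The state is a dict: "time": time; "joints": joint angles; "dq": joint speeds; "joint_torque": joint torques, N m; "tool_pos": TCP position; "tool_rot": TCP orientation; "ft_force": force on the tool from outside, world axes, zero at the start; "ft_torque": the same for the moment, N m; "opening": finger opening in mm; "grip_force": force on a finger pad.
Only numpy, scipy, OpenCV 4.12 (cv2) and the standard library are available. Lean on these libraries where they do the work, as an engineer would, in place of code of your own. Each camera call takes 0.05 s, during which the arm holds its last target. There are 200 camera calls.

## Working session

There is one attempt and no reset: what is moved stays moved. The work goes in short steps, Python scripts to look and compute and a shell command to move; the robot and the scene stay as the last step left them, time stands still between calls to the robot, and variables do not carry over. Pictures are saved under pics/ and viewed, at most 15 in all, crops included, and the job is handed in when it is done.

```bash
ls; mkdir -p pics; python3 - <<'E'
from station import observe,cams
import cv2,numpy as np
for n in("top","scene"):
    s=cams.snapshot(n); cv2.imwrite(f"pics/{n}0.png",s["frame"][...,::-1])
    print(n,s["fx"],s["fy"],s["cx"],s["cy"],s["distortion"],np.round(s["T"],3).tolist())
o=observe();print(o["tool_pos"],o["tool_rot"],o["opening"],o["time"])
E
```

```text
pics
top 428.65368610333724 428.65368610333724 309.6942857925025 198.70507036574332 [-0.01931969  0.          0.          0.          0.        ] [[0.059, -0.972, 0.227, 288.598], [-0.998, -0.059, 0.009, -17.815], [0.005, -0.227, -0.974, 1321.715], [0.0, 0.0, 0.0, 1.0]]
scene 434.4545356189199 434.4545356189199 320.77880223057866 192.0313729516788 [-0.09611588  0.          0.          0.          0.        ] [[0.726, 0.455, -0.516, 1198.939], [0.688, -0.476, 0.547, -634.077], [0.003, -0.752, -0.659, 873.291], [0.0, 0.0, 0.0, 1.0]]
[ 284.74798846 -611.57848055  204.8476978 ] [ 9.76357995e-01  2.16159040e-01 -1.63587846e-04 -5.55300539e-04] 93.8926558236392 0.1
```

View pics/top0.png

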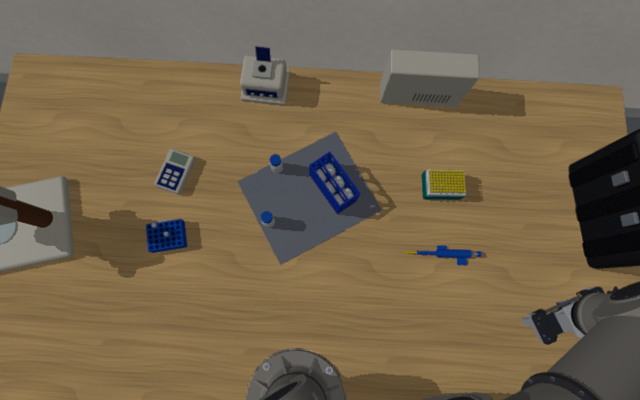

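View pics/scene0.png

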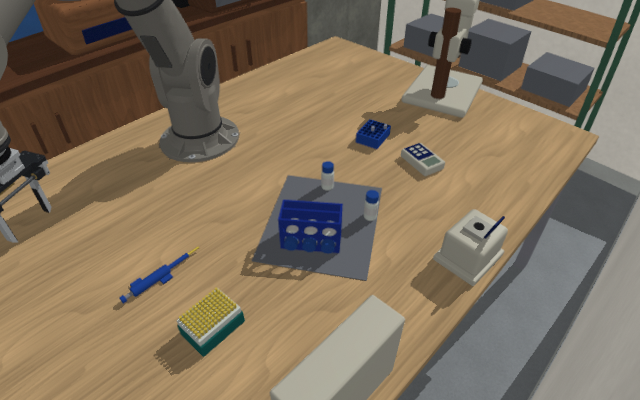

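```bash
cat > h.py <<'E'
import cv2,numpy as np
from station import observe,cams
from scipy.spatial.transform import Rotation as R
def K(s): return np.array([[s["fx"],0,s["cx"]],[0,s["fy"],s["cy"]],[0,0,1]]),np.array(s["distortion"])
def ray(s,uv,z):
    k,d=K(s);n=cv2.undistortPoints(np.array(uv,float).reshape(-1,1,2),k,d)[:,0]
    T=np.array(s["T"]);v=np.c_[n,np.ones(len(n))]@T[:3,:3].T;o=T[:3,3]
    return o+v*((z-o[2])/v[:,2])[:,None]
def proj(s,P):
    k,d=K(s);Ti=np.linalg.inv(np.array(s["T"]))
    return cv2.projectPoints(np.array(P,float).reshape(-1,3),cv2.Rodrigues(Ti[:3,:3])[0],Ti[:3,3],k,d)[0][:,0]
def crop(s,name,x0,y0,x1,y1,f): cv2.imwrite(name,cv2.resize(s["frame"][y0:y1,x0:x1,::-1],None,fx=f,fy=f,interpolation=cv2.INTER_CUBIC))
E
python3 - <<'E'
from h import *
a=cams.snapshot("top");b=cams.snapshot("scene")
A=cv2.resize(a["frame"][120:240,230:390,::-1],None,fx=4.8,fy=4.8,interpolation=cv2.INTER_CUBIC)[:, :400*2]
cv2.imwrite("pics/topc.png",A)
crop(b,"pics/scenec.png",255,150,395,270,5)
f=a["frame"];hsv=cv2.cvtColor(f,cv2.COLOR_RGB2HSV)
m=cv2.inRange(hsv,(105,120,40),(130,255,255))
cs,_=cv2.findContours(m[120:240,230:390],cv2.RETR_EXTERNAL,cv2.CHAIN_APPROX_NONE)
for c in cs:
    if cv2.contourArea(c)<15: continue
    c=c+[230,120]; (u,v),_=cv2.minEnclosingCircle(c); print(cv2.contourArea(c),u,v, ray(a,[[u,v]],89)[0].round(1))
    if cv2.contourArea(c)>500:
        q=ray(a,c.reshape(-1,2),111)[:,:2].astype(np.float32); r=cv2.minAreaRect(q);print(r,cv2.boxPoints(r).round(1).tolist()); print(cv2.boxPoints(cv2.minAreaRect(c)).round(1).tolist())
E
```

```text
97.5 266.5 216.5 [514.4 116.2  89. ]
81.0 275.0 160.0 [688.6 104.8  89. ]
1667.0 333.5 182.0 [630.6 -74.5  89. ]
((625.6174926757812, -72.8498306274414), (169.26036071777344, 93.40264129638672), 37.670082092285156) [[530.0999755859375, -87.5999984741211], [587.2000122070312, -161.5], [721.0999755859375, -58.099998474121094], [664.0999755859375, 15.800000190734863]]
[[304.20001220703125, 167.8000030517578], [330.0, 149.60000610351562], [362.79998779296875, 196.0], [337.1000061035156, 214.1999969482422]]
```

View pics/topc.png

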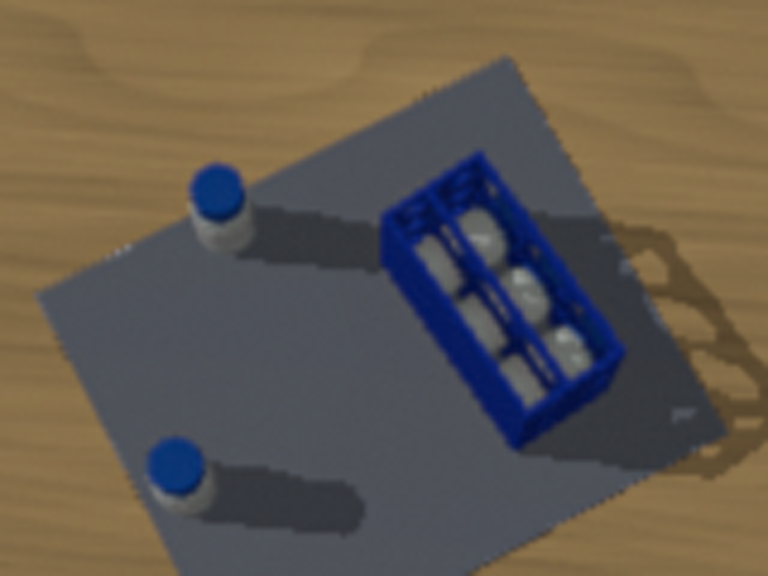

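View pics/scenec.png

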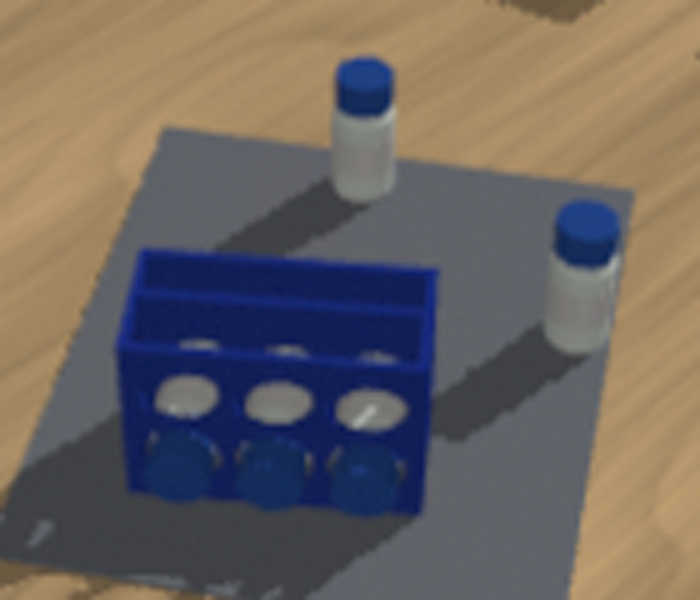

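```bash
python3 - <<'E'
from h import *
a=cams.snapshot("top");b=cams.snapshot("scene")
t=lambda p:[(230+x/4.8-.4,120+y/4.8-.4) for x,y in p]
s=lambda p:[(255+x/5-.4,150+y/5-.4) for x,y in p]
print("top deck far,near; base far",ray(a,t([(484,150),(624,350),(381,213)]),111).round(1).tolist())
print("scene deck near,far, base near,far",ray(b,s([(119,345),(434,368),(139,249),(438,269)]),111).round(1).tolist())
print("scene bottom near,far",ray(b,s([(128,490),(421,514)]),3).round(1).tolist())
print("bottles feet/caps top", ray(a,t([(220,185),(177,460)]),89).round(1).tolist(),"scene",ray(b,s([(365,75),(588,218)]),89).round(1).tolist())
w=cams.snapshot("wrist");print(np.array(w["T"]).round(2).tolist())
print(R.from_quat(observe()["tool_rot"]).as_matrix().round(3).tolist())
E
```

```text
top deck far,near; base far [[720.0, -59.9, 111.0], [597.4, -150.8, 111.0], [675.3, 1.5, 111.0]]
scene deck near,far, base near,far [[594.8, -146.8, 111.0], [718.9, -50.5, 111.0], [549.6, -91.5, 111.0], [672.8, 4.8, 111.0]]
scene bottom near,far [[593.6, -148.4, 3.0], [717.4, -53.4, 3.0]]
bottles feet/caps top [[694.6, 104.0, 89.0], [517.5, 116.6, 89.0]] scene [[514.7, 120.3, 89.0], [689.8, 110.9, 89.0]]
[[0.42, -0.88, -0.23, 351.8], [-0.91, -0.41, -0.11, -581.51], [0.0, 0.25, -0.97, 385.23], [0.0, 0.0, 0.0, 1.0]]
[[0.907, 0.422, -0.0], [0.422, -0.907, 0.0], [-0.0, -0.0, -1.0]]
```

```bash
cat >> h.py <<'E'
d=np.array([.605,-.796,0]);Y=np.array([-.796,-.605,0]);Z=np.array([0,0,1.])
P=np.array([612.6,-42.3,3.])
def rackR(th): # th=0 lying, 90 upright
    t=np.radians(th);X0=Z;z0=d
    return np.c_[np.cos(t)*X0-np.sin(t)*z0, Y, np.cos(t)*z0+np.sin(t)*X0]
def pt(p,th=0): return P+rackR(th)@(np.array(p)-[-54,0,0])
def toolR(th=0,tilt=40):
    a=np.radians(tilt);A=rackR(th);z=A@[-np.sin(a),0,-np.cos(a)];y=-A[:,1]
    return np.c_[np.cross(y,z),y,z]
def rel(pos,Rt,cur=None):
    o=observe();p,q=(o["tool_pos"],R.from_quat(o["tool_rot"])) if cur is None else cur
    sh=q.inv().apply(np.array(pos)-p)/1000; rv=(q.inv()*R.from_matrix(Rt)).as_rotvec()
    print(np.r_[sh,rv].round(4).tolist())
def st():
    o=observe();print("t",o["time"],"pos",o["tool_pos"].round(1) if hasattr(o["tool_pos"],'round') else o["tool_pos"],"z",R.from_quat(o["tool_rot"]).as_matrix()[:,2].round(3),"q",np.round(o["joints"],2),"F",np.round(o["ft_force"],1),"op",round(o["opening"],1),"g",round(o["grip_force"],1))
G=pt([24,24,72.5])
E
python3 - <<'E'
from h import *
T=toolR();print(G,T[:,2]); rel(G-100*T[:,2]+[0,0,90],T)
E
```

```text
[ 637.3585 -114.53     81.    ] [-0.46345689  0.60977138 -0.64278761]
[0.5457, -0.2272, -0.0299, 0.7725, 0.6225, -1.6574]
```

```bash
python3 -m inch '0.545 -0.227 -0.03 0.77 0.62 -1.66;0.545 -0.227 -0.03 0.77 0.62 -1.66;0.545 -0.227 -0.03 0.77 0.62 -1.66;0.545 -0.227 -0.03 0.77 0.62 -1.66;0.545 -0.227 -0.03 0.77 0.62 -1.66;0.545 -0.227 -0.03 0.77 0.62 -1.66;0.545 -0.227 -0.03 0.77 0.62 -1.66;0.545 -0.227 -0.03 0.77 0.62 -1.66' 0.38 20; python3 - <<'E'
from h import *
st();T=toolR(); rel(G-100*T[:,2]+[0,0,90],T)
E
```

```text
time: 1.02
tool_pos: [510.1, -365.3, 222.9]
tool_rot: [0.766, 0.593, 0.11, -0.221]
ft_force: [0.6, -0.7, -0.6]
opening: 44.1
grip_force: 0.0
t 1.0167 pos [ 510.1 -365.3  222.9] z [-0.094  0.468 -0.879] q [ 0.85  0.61 -0.25  1.38 -0.19  1.54  0.41] F [ 0.6 -0.7 -0.6] op 44.1 g 0.0
[0.2159, 0.126, 0.0617, 0.3707, 0.301, -0.7944]
```

```bash
python3 -m inch '0.216 0.126 0.062 0.37 0.3 -0.794;0.216 0.126 0.062 0.37 0.3 -0.794;0.216 0.126 0.062 0.37 0.3 -0.794;0.216 0.126 0.062 0.37 0.3 -0.794;0.216 0.126 0.062 0.37 0.3 -0.794;0.216 0.126 0.062 0.37 0.3 -0.794;0.216 0.126 0.062 0.37 0.3 -0.794;0.216 0.126 0.062 0.37 0.3 -0.794' ; python3 - <<'E'
from h import *
st();T=toolR(); rel(G-100*T[:,2]+[0,0,90],T)
E
```

```text
time: 1.68
tool_pos: [685.2, -172.0, 231.7]
tool_rot: [0.399, 0.813, 0.188, -0.381]
ft_force: [-1.1, 0.2, -0.3]
opening: 35.7
grip_force: 0.0
t 1.6833 pos [ 685.2 -172.   231.7] z [-0.469  0.609 -0.64 ] q [ 0.55  1.02 -0.49  0.81 -0.18  2.03  0.76] F [-1.1  0.2 -0.3] op 35.7 g 0.0
[0.0016, -0.0033, -0.0037, -0.0047, -0.0043, 0.0055]
```

```bash
python3 - <<'E'
from h import *
T=toolR(); rel(G-45*T[:,2],T)
E
```

```text
[-0.0679, -0.0032, 0.1088, -0.0047, -0.0043, 0.0055]
```

```bash
python3 -m inch '-0.035 -0.002 0.035 0 0 0;-0.068 -0.003 0.075 -0.005 -0.004 0.005;-0.068 -0.003 0.109 -0.005 -0.004 0.005;-0.068 -0.003 0.109 -0.005 -0.004 0.005;-0.068 -0.003 0.109 -0.005 -0.004 0.005' ; python3 - <<'E'
from h import *
st();T=toolR(); rel(G+19*T[:,2],T)
w=cams.snapshot("wrist");cv2.imwrite("pics/w1.png",w["frame"][...,::-1])
for p in ([24,24,72.5],[24,0,75],[24,48,75],[24,-48,75],[54,78,75],[54,-78,75],[-54,78,75]): print(p,proj(w,[pt(p)])[0].round(0))
E
```

```text
time: 2.1
tool_pos: [655.5, -145.9, 109.4]
tool_rot: [0.408, 0.81, 0.187, -0.378]
ft_force: [1.0, 0.2, -0.0]
opening: 35.6
grip_force: 0.0
t 2.1 pos [ 655.5 -145.9  109.4] z [-0.46   0.611 -0.644] q [ 0.58  1.04 -0.48  1.05 -0.14  1.79  0.82] F [ 1.   0.2 -0. ] op 35.6 g 0.0
[0.0015, 0.0042, 0.0648, 0.004, 0.002, -0.0108]
[24, 24, 72.5] [326. 213.]
[24, 0, 75] [355. 215.]
[24, 48, 75] [297. 216.]
[24, -48, 75] [413. 214.]
[54, 78, 75] [253. 195.]
[54, -78, 75] [463. 192.]
[-54, 78, 75] [274. 256.]
```

View pics/w1.png

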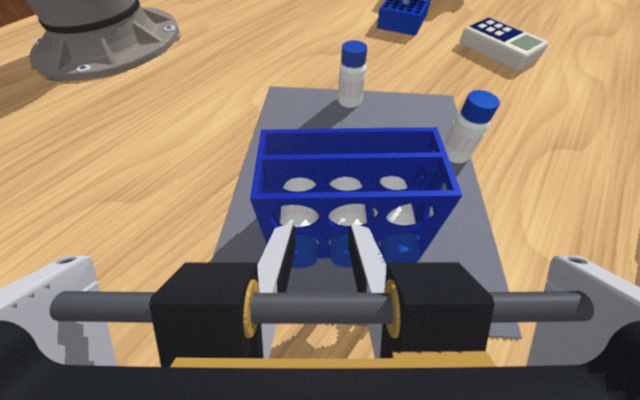

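```bash
python3 -m inch '0.002 0.004 0.015 0.004 0.002 -0.01;0.002 0.004 0.03 0.004 0.002 -0.01;0.002 0.004 0.042 0.004 0.002 -0.01;0.002 0.004 0.042 0.004 0.002 -0.01' ; python3 - <<'E'
from h import *
st();T=toolR(); rel(G+19*T[:,2],T)
w=cams.snapshot("wrist");crop(w,"pics/w2.png",230,120,470,300,3.3)
E
```

```text
time: 2.48
tool_pos: [641.2, -117.8, 86.9]
tool_rot: [0.403, 0.813, 0.188, -0.376]
ft_force: [-0.2, -0.4, -0.1]
opening: 35.7
grip_force: 0.0
t 2.4833 pos [ 641.2 -117.8   86.9] z [-0.459  0.609 -0.647] q [ 0.57  1.03 -0.5   1.14 -0.14  1.71  0.83] F [-0.2 -0.4 -0.1] op 35.7 g 0.0
[-0.0012, -0.0011, 0.0265, 0.003, 0.0053, 0.001]
```

View pics/w2.png

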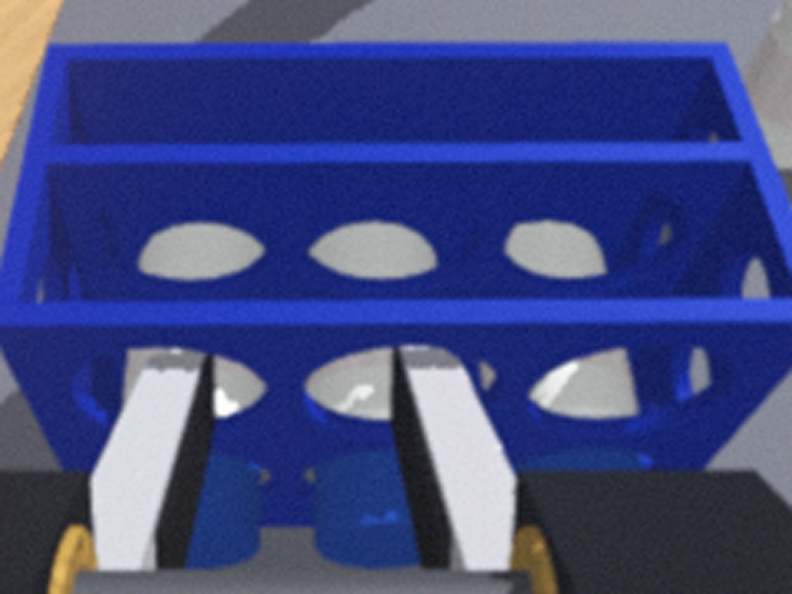

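```bash
python3 -m inch '-0.002 -0.003 0.006 0.003 0.005 0;-0.002 -0.003 0.014 0.003 0.005 0;-0.002 -0.003 0.022 0.003 0.005 0;-0.002 -0.003 0.026 0.003 0.005 0;-0.002 -0.003 0.026 0.003 0.005 0' ; python3 - <<'E'
from h import *
st();T=toolR(); rel(G+19*T[:,2],T)
w=cams.snapshot("wrist");crop(w,"pics/w3.png",230,120,470,300,3.3)
E
```

```text
time: 2.95
tool_pos: [626.5, -104.5, 67.1]
tool_rot: [0.402, 0.812, 0.188, -0.379]
ft_force: [0.2, 0.9, 0.8]
opening: 36.0
grip_force: 0.0
t 2.95 pos [ 626.5 -104.5   67.1] z [-0.465  0.61  -0.642] q [ 0.58  1.03 -0.5   1.2  -0.14  1.66  0.84] F [0.2 0.9 0.8] op 36.0 g 0.0
[0.0013, 0.0026, -0.0011, -0.001, -0.0017, 0.0001]
```

View pics/w3.png

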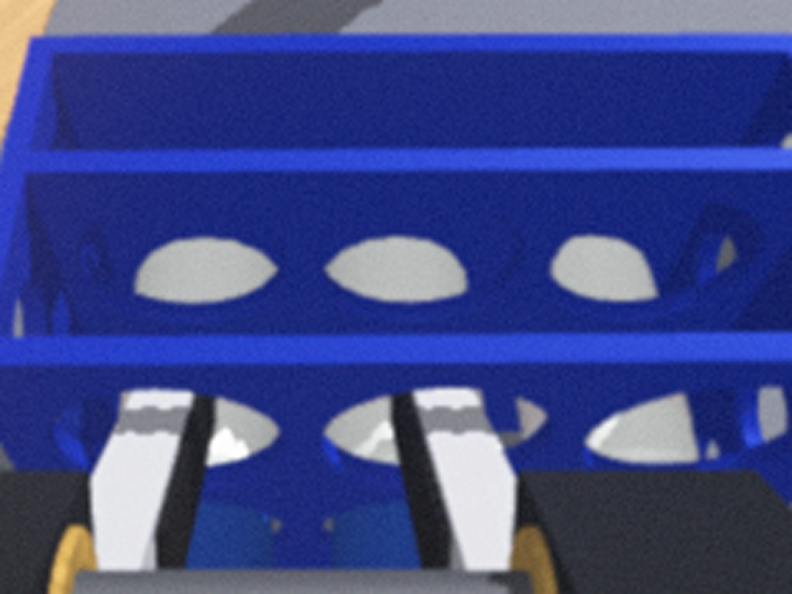

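```bash
python3 -m inch '0 0 0 0 0 0;0 0 0 0 0 0;0 0 0 0 0 0;0 0 0 0 0 0;0 0 0 0 0 0;0 0 0 0 0 0;0 0 0 0 0 0' 0 25; python3 - <<'E'
from h import *
st()
o=observe();T=toolR()
q=R.from_quat(o["tool_rot"]);p=o["tool_pos"]
# rows for rotating about base edge by fixed actual-transform
for th in (5,10,15,20,25,30,35,40):
    r=R.from_matrix(rackR(th)@rackR(0).T); np_=P+r.apply(p-P)
    print(th,end=" "); rel(np_,(r*q).as_matrix(),(p,q))
E
```

```text
time: 3.58
tool_pos: [627.2, -105.3, 67.8]
tool_rot: [0.403, 0.812, 0.188, -0.379]
ft_force: [-0.3, -2.0, 1.6]
opening: 11.1
grip_force: 23.3
t 3.5833 pos [ 627.2 -105.3   67.8] z [-0.464  0.61  -0.643] q [ 0.58  1.03 -0.5   1.2  -0.14  1.66  0.84] F [-0.3 -2.   1.6] op 11.1 g 23.3
5 [0.0075, 0.0, 0.0014, 0.0, -0.0873, 0.0]
10 [0.0149, 0.0, 0.0034, 0.0, -0.1745, 0.0]
15 [0.0221, 0.0, 0.006, 0.0, -0.2618, 0.0]
20 [0.029, 0.0, 0.0092, 0.0, -0.3491, 0.0]
25 [0.0356, 0.0, 0.0131, 0.0, -0.4363, 0.0]
30 [0.0418, 0.0, 0.0175, 0.0, -0.5236, 0.0]
35 [0.0477, 0.0, 0.0224, 0.0001, -0.6109, 0.0]
40 [0.0531, 0.0, 0.0278, 0.0001, -0.6981, 0.0]
```

```bash
python3 -m inch '0.0019 0 0.0003 0 -0.0218 0;0.0038 0 0.0006 0 -0.0436 0;0.0056 0 0.001 0 -0.0655 0;0.0075 0 0.0014 0 -0.0873 0;0.0094 0 0.0019 0 -0.109 0;0.0112 0 0.0024 0 -0.131 0;0.013 0 0.0029 0 -0.1527 0;0.0149 0 0.0034 0 -0.1745 0' - 40; python3 - <<'E'
from h import *
st()
s=cams.snapshot("scene");crop(s,"pics/s1.png",255,130,395,270,4)
E
```

```text
time: 4.25
tool_pos: [619.7, -95.3, 77.0]
tool_rot: [0.418, 0.842, 0.152, -0.306]
ft_force: [-0.4, 0.6, -2.2]
opening: 10.1
grip_force: 39.3
t 4.25 pos [619.7 -95.3  77. ] z [-0.388  0.511 -0.767] q [ 0.56  0.89 -0.5   1.35 -0.09  1.49  0.82] F [-0.4  0.6 -2.2] op 10.1 g 39.3
```

View pics/s1.png

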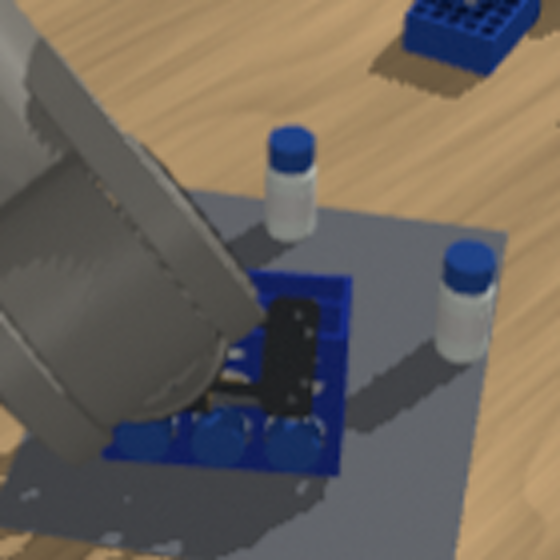

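```bash
python3 -m inch '0.0038 0 0.0006 0 -0.0436 0;0.0075 0 0.0014 0 -0.0873 0;0.0112 0 0.0024 0 -0.131 0;0.0149 0 0.0034 0 -0.1745 0;0.0185 0 0.0047 0 -0.218 0;0.0221 0 0.006 0 -0.262 0;0.0256 0 0.0076 0 -0.305 0;0.029 0 0.0092 0 -0.349 0'; python3 - <<'E'
from h import *
st()
o=observe();q=R.from_quat(o["tool_rot"]);p=o["tool_pos"]
th=30;r=R.from_matrix(rackR(th)@rackR(0).T);rel(P+r.apply(np.array([627.2,-105.3,67.8])-P),(r*R.from_quat([0.403,.812,.188,-.379])).as_matrix())
w=cams.snapshot("wrist");cv2.imwrite("pics/w4.png",w["frame"][...,::-1])
E
```

```text
time: 4.97
tool_pos: [602.6, -73.1, 88.6]
tool_rot: [0.438, 0.882, 0.077, -0.155]
ft_force: [-0.2, 0.8, -4.3]
opening: 10.1
grip_force: 39.5
t 4.9667 pos [602.6 -73.1  88.6] z [-0.206  0.271 -0.94 ] q [ 0.49  0.64 -0.48  1.63  0.02  1.16  0.7 ] F [-0.2  0.8 -4.3] op 10.1 g 39.5
[-0.0002, 0.0001, -0.0001, 0.0, 0.0027, 0.0005]
```

View pics/w4.png

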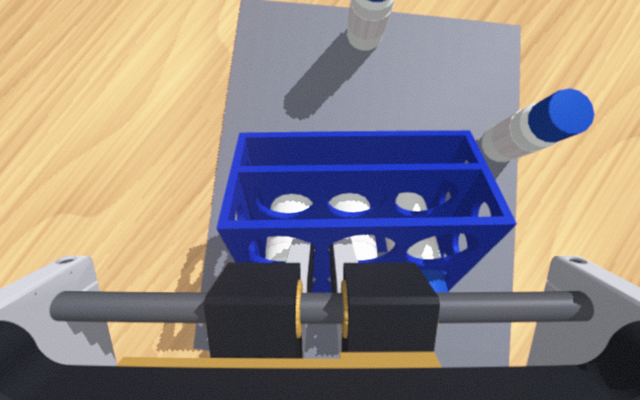

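```bash
python3 -m inch '0.0038 0 0.0006 0 -0.0436 0;0.0075 0 0.0014 0 -0.0873 0;0.0112 0 0.0024 0 -0.131 0;0.0149 0 0.0034 0 -0.1745 0;0.0185 0 0.0047 0 -0.218 0;0.0221 0 0.006 0 -0.262 0;0.0256 0 0.0076 0 -0.305 0;0.029 0 0.0092 0 -0.349 0'; python3 -c "from h import *;st()";  python3 -m inch '0.0038 0 0.0006 0 -0.0436 0;0.0075 0 0.0014 0 -0.0873 0;0.0112 0 0.0024 0 -0.131 0;0.0149 0 0.0034 0 -0.1745 0;0.0185 0 0.0047 0 -0.218 0;0.0221 0 0.006 0 -0.262 0;0.0256 0 0.0076 0 -0.305 0;0.029 0 0.0092 0 -0.349 0'; python3 - <<'E'
from h import *
st()
th=70;r=R.from_matrix(rackR(th)@rackR(0).T);rel(P+r.apply(np.array([627.2,-105.3,67.8])-P),(r*R.from_quat([0.403,.812,.188,-.379])).as_matrix())
s=cams.snapshot("scene");crop(s,"pics/s2.png",255,130,395,270,4)
E
```

```text
time: 5.68
tool_pos: [584.2, -49.1, 89.7]
tool_rot: [0.445, 0.896, -0.0, 0.0]
ft_force: [0.5, -0.6, -5.0]
opening: 9.1
grip_force: 42.1
t 5.6833 pos [584.2 -49.1  89.7] z [ 0.    -0.001 -1.   ] q [ 0.31  0.44 -0.42  1.89  0.23  0.86  0.42] F [ 0.5 -0.6 -5. ] op 9.1 g 42.1
time: 6.35
tool_pos: [566.6, -25.8, 80.5]
tool_rot: [0.438, 0.882, -0.077, 0.156]
ft_force: [-0.2, 0.6, -5.6]
opening: 9.6
grip_force: 43.8
t 6.35 pos [566.6 -25.8  80.5] z [ 0.207 -0.273 -0.939] q [-0.06  0.35 -0.26  2.11  0.69  0.69 -0.19] F [-0.2  0.6 -5.6] op 9.6 g 43.8
[-0.0002, 0.0001, -0.0, -0.0004, 0.0016, -0.0]
```

View pics/s2.png

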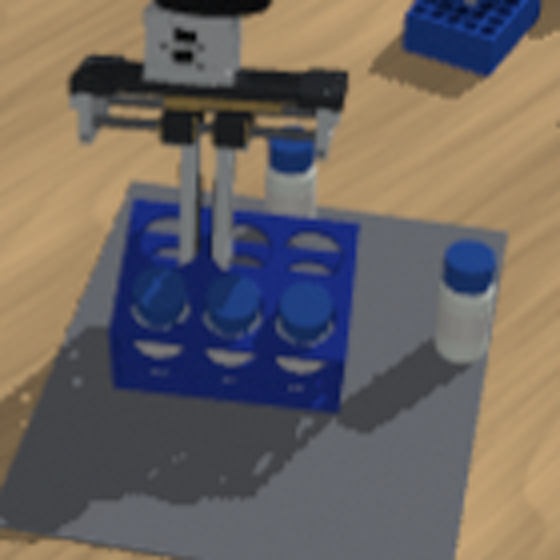

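```bash
python3 -m inch '0.0028 0 0.0004 0 -0.0327 0;0.0056 0 0.001 0 -0.0655 0;0.0084 0 0.0016 0 -0.098 0;0.0112 0 0.0024 0 -0.131 0;0.0139 0 0.0031 0 -0.164 0;0.0167 0 0.0041 0 -0.196 0;0.0194 0 0.005 0 -0.229 0;0.0221 0 0.006 0 -0.262 0'; python3 - <<'E'
from h import *
st()
for th in (85,90):
  r=R.from_matrix(rackR(th)@rackR(0).T);rel(P+r.apply(np.array([627.2,-105.3,67.8])-P),(r*R.from_quat([0.403,.812,.188,-.379])).as_matrix())
E
```

```text
time: 7.07
tool_pos: [555.6, -10.9, 67.3]
tool_rot: [0.424, 0.854, -0.134, 0.27]
ft_force: [-0.2, -0.0, -5.9]
opening: 8.9
grip_force: 44.6
t 7.0667 pos [555.6 -10.9  67.3] z [ 0.347 -0.457 -0.819] q [-0.34  0.39 -0.18  2.23  1.1   0.77 -0.77] F [-0.2 -0.  -5.9] op 8.9 g 44.6
[-0.0001, -0.0001, -0.0, -0.0006, 0.0011, -0.0]
[0.0074, -0.0001, 0.0013, -0.0006, -0.0861, -0.0]
```

```bash
python3 -m inch '0.0009 0 0.0001 0 -0.0109 0;0.0019 0 0.0003 0 -0.0218 0;0.0028 0 0.0004 0 -0.0327 0;0.0038 0 0.0006 0 -0.0436 0;0.0047 0 0.0008 0 -0.0545 0;0.0056 0 0.001 0 -0.0655 0;0.0066 0 0.0012 0 -0.0764 0;0.0075 0 0.0014 0 -0.0873 0'; python3 - <<'E'
from h import *
st();print(np.round(observe()["ft_torque"],2))
w=cams.snapshot("wrist");cv2.imwrite("pics/w5.png",w["frame"][...,::-1])
s=cams.snapshot("scene");crop(s,"pics/s3.png",255,130,395,270,5)
E
```

```text
time: 7.73
tool_pos: [552.3, -6.8, 62.1]
tool_rot: [0.418, 0.842, -0.152, 0.307]
ft_force: [-0.9, -0.8, -1.2]
opening: 8.9
grip_force: 48.4
t 7.7333 pos [552.3  -6.8  62.1] z [ 0.389 -0.512 -0.766] q [-0.41  0.43 -0.17  2.26  1.2   0.84 -0.94] F [-0.9 -0.8 -1.2] op 8.9 g 48.4
[ 0.83  0.48 -0.21]
```

View pics/s3.png

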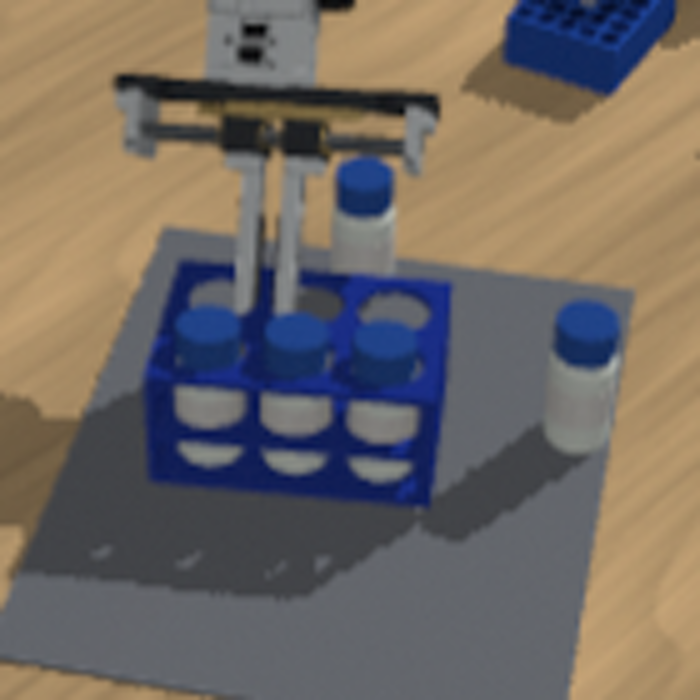

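```bash
python3 -m inch '0.0002 0 0.0002 0 0 0;0.0003 0 0.0004 0 0 0;0.0003 0 0.0004 0 0 0;0.0003 0 0.0004 0 0 0'; python3 -c "
from h import *;st();print(np.round(observe()['ft_torque'],2))"
```

```text
time: 8.17
tool_pos: [552.5, -6.8, 61.7]
tool_rot: [0.418, 0.842, -0.152, 0.306]
ft_force: [-0.3, -0.7, 1.7]
opening: 8.6
grip_force: 50.2
t 8.1667 pos [552.5  -6.8  61.7] z [ 0.389 -0.511 -0.766] q [-0.41  0.44 -0.17  2.26  1.2   0.84 -0.93] F [-0.3 -0.7  1.7] op 8.6 g 50.2
[ 0.59  0.31 -0.13]
```

```bash
python3 -m inch '0 0 0 0 0.003 0;0 0 0 0 0.006 0;0 0 0 0 0.006 0'; python3 -c "
from h import *;st();print(np.round(observe()['ft_torque'],2))"; python3 -m inch '0 0 0 0 0.003 0;0 0 0 0 0.006 0;0 0 0 0 0.006 0'; python3 -c "
from h import *;st();print(np.round(observe()['ft_torque'],2))"
```

```text
time: 8.42
tool_pos: [552.4, -6.7, 61.5]
tool_rot: [0.418, 0.843, -0.15, 0.304]
ft_force: [-0.5, -0.3, 0.7]
opening: 9.0
grip_force: 48.9
t 8.4167 pos [552.4  -6.7  61.5] z [ 0.386 -0.507 -0.77 ] q [-0.41  0.43 -0.17  2.26  1.2   0.83 -0.93] F [-0.5 -0.3  0.7] op 9.0 g 48.9
[ 0.65  0.18 -0.  ]
time: 8.67
tool_pos: [552.4, -6.7, 61.5]
tool_rot: [0.419, 0.844, -0.149, 0.301]
ft_force: [-0.6, -1.3, -0.9]
opening: 9.2
grip_force: 48.0
t 8.6667 pos [552.4  -6.7  61.5] z [ 0.383 -0.504 -0.774] q [-0.4   0.43 -0.17  2.26  1.19  0.83 -0.92] F [-0.6 -1.3 -0.9] op 9.2 g 48.0
[0.76 0.14 0.03]
```

```bash
python3 -m inch '0.0001 0 0.0002 0 -0.004 0;0.0001 0 0.0002 0 -0.004 0;0.0001 0 0.0002 0 -0.004 0' 0 20; python3 -m inch '0 0 0 0 0 0;0 0 0 0 0 0;0 0 0 0 0 0;0 0 0 0 0 0' 0 8;  python3 -m inch '0 0 0 0 0 0;0 0 0 0 0 0;0 0 0 0 0 0;0 0 0 0 0 0' 0 3; python3 -c "
from h import *;st();print(np.round(observe()['ft_torque'],2))"
```

```text
time: 8.92
tool_pos: [552.3, -6.8, 61.2]
tool_rot: [0.418, 0.843, -0.15, 0.303]
ft_force: [-0.0, -1.0, 0.9]
opening: 9.9
grip_force: 25.5
time: 9.25
tool_pos: [552.2, -6.6, 61.0]
tool_rot: [0.418, 0.843, -0.15, 0.303]
ft_force: [0.4, 0.2, -4.4]
opening: 11.2
grip_force: 13.0
time: 9.58
tool_pos: [552.3, -6.8, 61.2]
tool_rot: [0.418, 0.843, -0.15, 0.303]
ft_force: [-1.1, -1.1, -4.3]
opening: 13.1
grip_force: 3.9
t 9.5833 pos [552.3  -6.8  61.2] z [ 0.385 -0.507 -0.771] q [-0.41  0.43 -0.17  2.26  1.2   0.83 -0.92] F [-1.1 -1.1 -4.3] op 13.1 g 3.9
[ 0.91  0.69 -0.1 ]
```

```bash
python3 - <<'E'
from h import *
w=cams.snapshot("wrist");s=cams.snapshot("scene")
a=cv2.resize(s["frame"][160:250,270:350,::-1],None,fx=5,fy=5,interpolation=cv2.INTER_CUBIC)
b=cv2.resize(w["frame"][...,::-1],(400,250));b=cv2.copyMakeBorder(b,0,200,0,0,cv2.BORDER_CONSTANT)
cv2.imwrite("pics/c4.png",np.hstack([a,b]))
# upright prediction
for p in([-54,78,0],[-54,-78,0],[-54,78,75],[-54,-78,75],[54,78,75],[54,-78,75]):
    u=proj(s,[pt(p,90)])[0];v=proj(w,[pt(p,90)])[0];print(p,((u-[270,160])*5).round(0),(v*.625).round(0))
E
```

```text
[-54, 78, 0] [ 77. 340.] [168. 134.]
[-54, -78, 0] [357. 363.] [268. 134.]
[-54, 78, 75] [ 69. 242.] [162. 182.]
[-54, -78, 75] [362. 265.] [280. 181.]
[54, 78, 75] [102. 112.] [138. 139.]
[54, -78, 75] [375. 132.] [326. 139.]
```

View pics/c4.png

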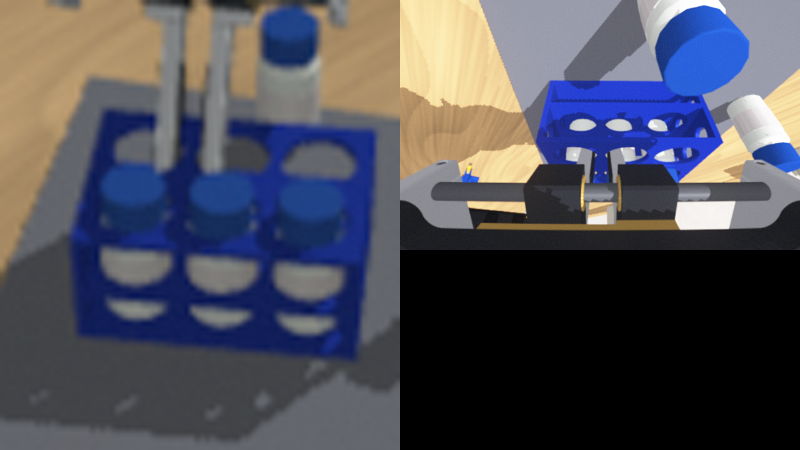

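```bash
python3 -m inch '0.0003 0 0.0004 0 0 0;0.0003 0 0.0004 0 0 0;0.0003 0 0.0004 0 0 0'; python3 -m inch '0.0003 0 0.0004 0 0 0;0.0003 0 0.0004 0 0 0;0.0003 0 0.0004 0 0 0';  python3 -m inch '0.0003 0 0.0004 0 0 0;0.0003 0 0.0004 0 0 0;0.0003 0 0.0004 0 0 0'; python3 -c "
from h import *;st();print(np.round(observe()['ft_torque'],2))"
```

```text
time: 9.93
tool_pos: [552.3, -6.7, 60.7]
tool_rot: [0.418, 0.843, -0.15, 0.303]
ft_force: [-1.0, 0.4, -2.9]
opening: 13.0
grip_force: 3.5
time: 10.18
tool_pos: [552.4, -6.7, 60.3]
tool_rot: [0.418, 0.843, -0.15, 0.303]
ft_force: [-1.6, -0.6, -1.1]
opening: 12.9
grip_force: 3.3
time: 10.43
tool_pos: [552.5, -6.7, 59.9]
tool_rot: [0.418, 0.843, -0.15, 0.303]
ft_force: [-1.5, 0.1, 2.8]
opening: 13.0
grip_force: 3.6
t 10.4333 pos [552.5  -6.7  59.9] z [ 0.385 -0.507 -0.771] q [-0.41  0.44 -0.17  2.26  1.2   0.83 -0.93] F [-1.5  0.1  2.8] op 13.0 g 3.6
[ 0.35  0.3  -0.13]
```

```bash
python3 -m inch '-0.0001 0 -0.0002 0 0 0;-0.0001 0 -0.0002 0 0 0'; python3 -m inch '0 0 0 0 0 0;0 0 0 0 0 0;0 0 0 0 0 0' 0.17; python3 -m inch '0 0 0 0 0 0;0 0 0 0 0 0;0 0 0 0 0 0;0 0 0 0 0 0' 0.25; python3 -m inch '0 0 0 0 0 0;0 0 0 0 0 0;0 0 0 0 0 0;0 0 0 0 0 0' 0.36;python3 -c "
from h import *;st();print(np.round(observe()['ft_torque'],2))"
```

```text
time: 10.6
tool_pos: [552.4, -6.7, 60.0]
tool_rot: [0.418, 0.843, -0.15, 0.303]
ft_force: [0.7, 0.8, -0.1]
opening: 12.7
grip_force: 3.6
time: 10.85
tool_pos: [552.4, -6.7, 59.9]
tool_rot: [0.418, 0.843, -0.15, 0.303]
ft_force: [0.5, -0.3, 0.1]
opening: 16.2
grip_force: 0.0
time: 11.18
tool_pos: [552.3, -6.7, 60.0]
tool_rot: [0.418, 0.843, -0.15, 0.303]
ft_force: [-0.5, -0.2, -1.5]
opening: 23.5
grip_force: 0.0
time: 11.52
tool_pos: [552.3, -6.7, 59.9]
tool_rot: [0.418, 0.843, -0.15, 0.303]
ft_force: [-0.3, -0.1, 0.2]
opening: 33.8
grip_force: 0.0
t 11.5167 pos [552.3  -6.7  59.9] z [ 0.385 -0.506 -0.771] q [-0.41  0.44 -0.17  2.26  1.2   0.83 -0.93] F [-0.3 -0.1  0.2] op 33.8 g 0.0
[0.44 0.27 0.  ]
```

Released with no load. Withdraw along the tool axis, slowly first.

```bash
python3 -m inch '0 0 -0.006 0 0 0;0 0 -0.012 0 0 0;0 0 -0.018 0 0 0;0 0 -0.024 0 0 0;0 0 -0.03 0 0 0;0 0 -0.04 0 0 0;0 0 -0.05 0 0 0;0 0 -0.06 0 0 0'; python3 -m inch '0 0 -0.02 0 0 0;0 0 -0.04 0 0 0;0 0 -0.06 0 0 0;0 0 -0.08 0 0 0;0 0 -0.08 0 0 0;0 0 -0.08 0 0 0'; python3 - <<'E'
from h import *
s=cams.snapshot("scene");t=cams.snapshot("top")
a=cv2.resize(s["frame"][150:270,255,None] if 0 else s["frame"][150:270,255:395,::-1],None,fx=3,fy=3,interpolation=cv2.INTER_CUBIC)
b=cv2.resize(t["frame"][120:240,230:350,::-1],None,fx=3,fy=3,interpolation=cv2.INTER_CUBIC)
cv2.imwrite("pics/fin.png",np.hstack([a,b]));st()
for p in([-54,78,0],[-54,-78,0],[-54,78,75],[-54,-78,75],[54,78,75],[54,-78,75]):
    print(p,((proj(s,[pt(p,90)])[0]-[255,150])*3).round(0))
E
```

```text
time: 12.18
tool_pos: [528.8, 24.3, 107.1]
tool_rot: [0.418, 0.843, -0.15, 0.303]
ft_force: [-0.9, -0.4, -0.2]
opening: 33.3
grip_force: 0.0
time: 12.68
tool_pos: [498.5, 65.1, 168.9]
tool_rot: [0.418, 0.843, -0.149, 0.303]
ft_force: [-0.8, 0.1, -0.7]
opening: 34.0
grip_force: 0.0
t 12.7833 pos [498.3  63.7 167.7] z [ 0.385 -0.507 -0.771] q [-0.5   0.22 -0.28  2.22  0.9   1.04 -0.74] F [0.3 0.8 0.4] op 34.4 g 0.0
[-54, 78, 0] [ 91. 234.]
[-54, -78, 0] [259. 248.]
[-54, 78, 75] [ 87. 175.]
[-54, -78, 75] [262. 189.]
[54, 78, 75] [106.  97.]
[54, -78, 75] [270. 109.]
```

View pics/fin.png

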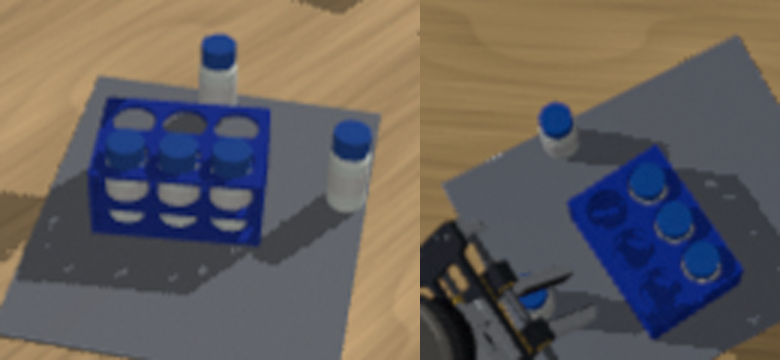

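```bash
python3 -c "
from station import finish_job;print(finish_job())"
```

```text
the job is handed in; nothing more can be done
None
```

The rack stands upright on the mat with all three bottles still in it. I held it in the gripper the whole way over and let go with almost no load on the fingers, and the last pictures showed both loose bottles undisturbed. The job took about 13 s and is handed in.

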